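Put the stain-remover bottles back in their rack in order of size

ROBOT

A 6-joint arm with a two-finger parallel gripper is mounted at the origin on a cart in front of the work surface, level with it; the furniture and walls round the work are solid. World frame = base frame: x ahead of the robot, y to its left, z up, the work surface at z = 0. Lengths are in m, angles in rad, forces in N, time in s.
With the tool pointing down it reaches from about 0.35 to 0.85 m from the base axis. Payload 8.1 kg.
Tool frame: the origin (TCP) lies midway between the tips of the shut fingers; the grasp point (between the pads) lies 19 mm behind it (grasp_offset is the distance from the TCP to the grasp point, in m); z points along the fingers, y is the line along which they close (so a half turn about z gives the same grasp; the last joint's range is limited). The gripper opens to 93 mm and grips with 3 to 60 N. Pads are 15 mm wide; open, the fingers measure 128 mm over their backs; the gripper's body (75 mm by 188 mm) begins 65 mm behind the grasp point.
Start: joints at [1.035, 0.13, 1.488, -0, 1.523, -0.085], TCP at [0.261, 0.54, 0.219] pointing down, gripper open.
Joint ranges: [-2.96, 2.96], [-0.89, 2.26], [0.02, 2.5], [-1.34, 4.48], [0, 2.73], [-2.66, 2.66]. Speed limits (rad/s): [2.39, 2.39, 2.79, 3.14, 3.14, 3.14].

INTERFACE

Orientations are given as a rotation vector (axis times angle).
In Python, from workcell import * gives the robot as it stands. The module is installed in compiled form; this text tells all that it offers.
- The arm moves only by the shell command python3 -m inch 'ROWS' [FORCE]. ROWS is a JSON object of lists of equal length, an entry for each row: "grip": the opening, from 0 (shut) to 1 (fully open); "offset": the shift along the tool's x, y, z each as a share of 25 cm, from -1 to 1, a list of three; "twist": the turn, a rotation vector about the tool's x, y, z each as a share of pi rad, from -1 to 1, a list of three. In form: {"grip": [grip, ...], "offset": [[tx, ty, tz], ...], "twist": [[ax, ay, az], ...]}. A call has 1 to 10 rows; each row is the pose to reach, as a shift and turn from the pose commanded when the call began, along the tool's axes at that moment, turning the shorter way round; what a row does not reach only later rows make up. A row lasts 1/12 s, in which the tool goes at most 41.7 mm and 7.16 degrees, less where a joint would pass 70% of its speed; a pose out of reach is approached as far as the arm can. A call with a number of a shift or a turn outside -1 to 1 is refused whole. A call with a gripper value outside its range is refused whole. The fingers move at their own pace and stop on an object; FORCE is the grip in N (left out, the last holds). Time passes only in rows, so rows that repeat a pose let the fingers close. It gives the time, the measured TCP pose, the force, the opening and the grip force at its end, in the units of the state.
- get_obs(): the state, without advancing time (a new reading comes with each control period).
- read_camera(name): name is "scene" or "side" or "wrist"; returns the picture (384x512x3 uint8, red, green, blue); there is no depth.
- calibration(name): a dict with "mtx" (3x3 intrinsics, pixels), "T" (4x4, takes a point from camera to world coordinates). Camera axes: x right, y down, z forward; pixel columns grow to the right and rows downward; lengths in m; the calibration is good to about 2 mm. A picture is of the moment at which its call begins: read the wrist's pose just before it. calibration takes no time and is no camera call; for the wrist camera it gives the pose at the moment of the call.
- close_job(): hands the job in; it is judged then, once.
The state is a dict: "time_s": time; "joints": joint angles; "qd": joint speeds; "joint_efforts": joint torques, N m; "tcp_pos": TCP position; "eef_rot": TCP orientation; "ft_force": force on the tool from outside, world axes, zero at the start; "ft_torque": the same for the moment, N m; "gripper_width": finger opening in m; "gripper_force": force on a finger pad.
Only numpy, scipy, OpenCV 4.12 (cv2) and the standard library are available. Lean on these libraries where they do the work, as an engineer would, in place of code of your own. Each camera call takes 0.05 s, during which the arm holds its last target. There are 200 camera calls.

TASK

The four brown stain-remover bottles are standing about on the worktop: put them back in the wooden rack, one upright in each well, in order of size, with the largest next to the rack's high end board and the smallest next to the low one. They are glass, so set each one down in its well gently, knock none over, and leave the washing-powder carton and the tape measure where they are.

Things in the scene. Friction and masses are not known exactly. Their poses are not given: they have to be found in the camera images.
- rack: fixed pale wooden board 76 (x) x 236 (y) x 17 mm high with a row of four equal round wells 54 mm across, 12 deep, floors 5 mm above the worktop. Origin: centre of the underside, z up. Well centres at x = 0, y = -88.5, -29.5, +29.5, +88.5 mm. Upright boards 10 mm thick, 76 wide close its two ends, one high, one low; which end is the high one changes from start to start
- high_end: the rack's high end board: pale wood, rounded top corners, dark carrying slot, 80 mm high, fixed across one end of the row at y = +123 or -123 mm in the rack's frame; the one at the other end is only 28 mm high. Origin: centre of its lower edge, on the worktop. Fixed round the work: a black oven 302 mm high left of the rack, a wall shelf 480 mm up, its front 60 to 120 mm behind the row of wells
- bottle_1: smallest of four alike brown-glass bottles with a white paper band and a narrow black screw cap, loose and upright: 58 mm high, straight round body 26 mm across up to a height of about 32 mm, cap about 13 mm across; about 40 g. Origin: centre of its underside; z up. Grip it round the body from above
- bottle_2: second smallest of four alike brown-glass bottles with a white paper band and a narrow black screw cap, loose and upright: 72 mm high, straight round body 30 mm across up to a height of about 40 mm, cap about 15 mm across; about 60 g. Origin: centre of its underside; z up. Grip it round the body from above
- bottle_3: second largest of four alike brown-glass bottles with a white paper band and a narrow black screw cap, loose and upright: 86 mm high, straight round body 34 mm across up to a height of about 48 mm, cap about 17 mm across; about 90 g. Origin: centre of its underside; z up. Grip it round the body from above
- bottle_4: largest of four alike brown-glass bottles with a white paper band and a narrow black screw cap, loose and upright: 100 mm high, straight round body 38 mm across up to a height of about 57 mm, cap about 19 mm across; about 130 g. Origin: centre of its underside; z up. Grip it round the body from above
- soap_box: bystander: teal and white washing-powder carton, 55 x 74 x 112 mm, standing. Origin: under its middle, on the worktop. Leave it where it is
- tape_measure: bystander: yellow pocket tape measure, 80 x 33 x 60 mm, standing on edge beside the bottles. Origin: under its middle, on the worktop. Leave it where it is
Things that resemble listed ones, but are neither listed nor needed, are in the scene too. What is shaped like the bottle_1 but green is not meant.

How it is judged:
At the end, for the whole second after the job is handed in: All four bottles stand released and at rest on the floors of the wells (within 4 mm in height, 22 mm of the well's centre along and across the rack, 7 degrees of upright), one to a well, in order of size from the largest next to the high end board to the smallest next to the low one (((y of high_end in the frame of rack above 0 m and (x of bottle_1 in the frame of rack between -0.022 and 0.022 m and y of bottle_1 in the frame of rack between -0.1105 and -0.0665 m and z of bottle_1 in the frame of rack between 0.001 and 0.009 m) and (x of bottle_2 in the frame of rack between -0.022 and 0.022 m and y of bottle_2 in the frame of rack between -0.0515 and -0.0075 m and z of bottle_2 in the frame of rack between 0.001 and 0.009 m) and (x of bottle_3 in the frame of rack between -0.022 and 0.022 m and y of bottle_3 in the frame of rack between 0.0075 and 0.0515 m and z of bottle_3 in the frame of rack between 0.001 and 0.009 m) and (x of bottle_4 in the frame of rack between -0.022 and 0.022 m and y of bottle_4 in the frame of rack between 0.0665 and 0.1105 m and z of bottle_4 in the frame of rack between 0.001 and 0.009 m)) or (y of high_end in the frame of rack below 0 m and (x of bottle_1 in the frame of rack between -0.022 and 0.022 m and y of bottle_1 in the frame of rack between 0.0665 and 0.1105 m and z of bottle_1 in the frame of rack between 0.001 and 0.009 m) and (x of bottle_2 in the frame of rack between -0.022 and 0.022 m and y of bottle_2 in the frame of rack between 0.0075 and 0.0515 m and z of bottle_2 in the frame of rack between 0.001 and 0.009 m) and (x of bottle_3 in the frame of rack between -0.022 and 0.022 m and y of bottle_3 in the frame of rack between -0.0515 and -0.0075 m and z of bottle_3 in the frame of rack between 0.001 and 0.009 m) and (x of bottle_4 in the frame of rack between -0.022 and 0.022 m and y of bottle_4 in the frame of rack between -0.1105 and -0.0665 m and z of bottle_4 in the frame of rack between 0.001 and 0.009 m))) and angle between each of bottle_1, bottle_2, bottle_3, bottle_4's own z axis and vertical below 0.12 rad and linear speed of each of bottle_1, bottle_2, bottle_3, bottle_4 below 0.02 m/s); the robot touches nothing.
It fails at once if a bottle is knocked over (angle between any of bottle_1, bottle_2, bottle_3, bottle_4's own z axis and vertical above 0.7 rad).
It fails at once if the carton or the tape measure is shifted by more than 30 mm (distance of any of soap_box, tape_measure from where it was at the start of the episode above 0.03 m).
It fails at once if a glass bottle is dropped into the rack (strikes it faster than 0.5 m/s, a fall of over 15 mm) instead of being set down ((contact force between bottle_1 and rack above 1 N and linear speed of bottle_1 above 0.5 m/s) or (contact force between bottle_2 and rack above 1 N and linear speed of bottle_2 above 0.5 m/s) or (contact force between bottle_3 and rack above 1 N and linear speed of bottle_3 above 0.5 m/s) or (contact force between bottle_4 and rack above 1 N and linear speed of bottle_4 above 0.5 m/s)).
It also fails if it takes over 99 s, if anything falls off the work surface, if the arm or the gripper's body presses on something with over 40 N, if the wrist force passes 120 N, or if a joint passes its speed limit or range.

## Working session

There is one attempt and no reset: what is moved stays moved. The work goes in short steps, Python scripts to look and compute and a shell command to move; the robot and the scene stay as the last step left them, time stands still between calls to the robot, and variables do not carry over. Pictures are saved under pics/ and viewed, at most 14 in all, crops included, and the job is handed in when it is done.

```bash
mkdir -p pics; python3 - <<'E'
from workcell import *
import cv2,numpy as np
for n in ("scene","side","wrist"):
    c=calibration(n); im=read_camera(n); cv2.imwrite(f"pics/{n}0.png",im[:,:,::-1])
    print(n,np.round(c["mtx"],1).tolist(),np.round(c["T"],3).tolist())
o=get_obs();print(o["time_s"],o["tcp_pos"],o["eef_rot"],o["gripper_width"])
E
```

```text
scene [[370.1, 0.0, 255.4], [0.0, 370.1, 191.5], [0.0, 0.0, 1.0]] [[-0.756, -0.51, 0.41, 0.092], [-0.654, 0.579, -0.487, 0.099], [0.011, -0.637, -0.771, 0.705], [0.0, 0.0, 0.0, 1.0]]
side [[352.8, 0.0, 254.6], [0.0, 352.8, 185.6], [0.0, 0.0, 1.0]] [[0.94, -0.202, 0.276, 0.19], [-0.341, -0.6, 0.724, -0.953], [0.02, -0.774, -0.633, 0.576], [0.0, 0.0, 0.0, 1.0]]
wrist [[300.9, 0.0, 251.1], [0.0, 300.9, 196.2], [0.0, 0.0, 1.0]] [[0.436, 0.858, 0.273, 0.185], [0.9, -0.415, -0.133, 0.578], [-0.001, 0.303, -0.953, 0.384], [0.0, 0.0, 0.0, 1.0]]
0.15 [0.26118404 0.53969376 0.21782201] [-7.02074310e-01 -3.06166422e+00  2.13211083e-03] 0.09327708921731107
```

View pics/scene0.png

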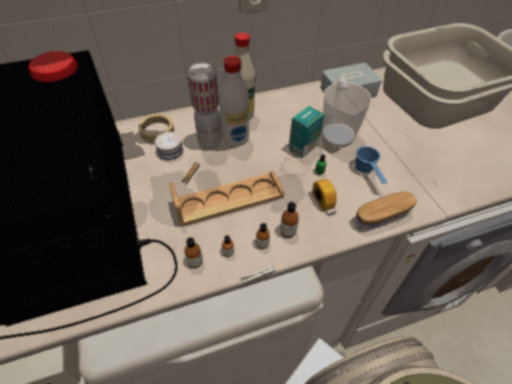

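View pics/side0.png

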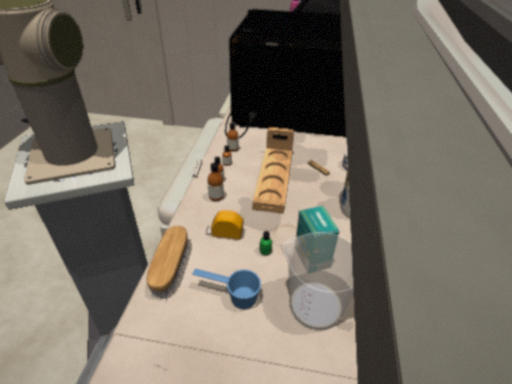

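The scene view shows bottles at about (194,252), (228,245), (263,236) and (290,220). The rack runs from (175,210) to (280,190), with the high board at the oven end. I'll enlarge both views.

```bash
python3 - <<'E'
import cv2
a=cv2.imread("pics/scene0.png")[160:280,155:345]; cv2.imwrite("pics/c1.png",cv2.resize(a,None,fx=4,fy=4,interpolation=cv2.INTER_CUBIC))
a=cv2.imread("pics/side0.png")[110:250,180:340]; cv2.imwrite("pics/c2.png",cv2.resize(a,None,fx=4,fy=4,interpolation=cv2.INTER_CUBIC))
E
```

```text
(no output)
```

View pics/c1.png

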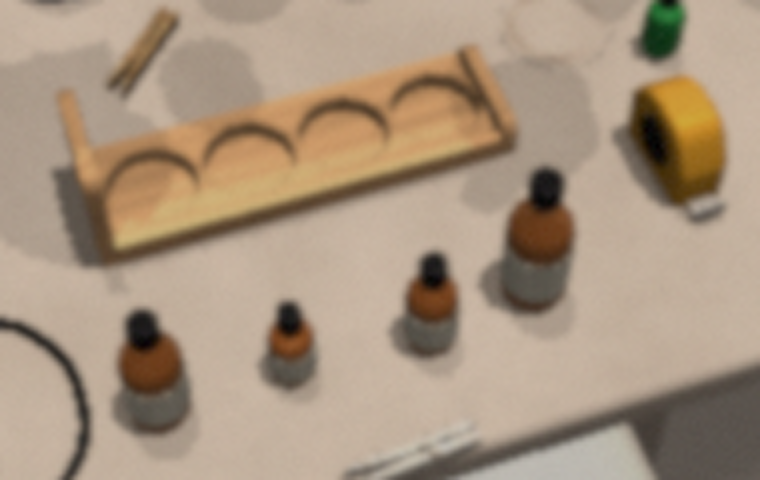

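View pics/c2.png

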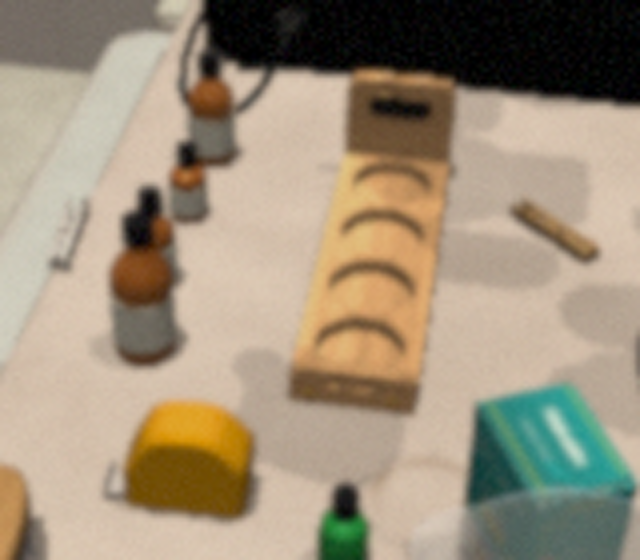

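The left-to-right order in the scene view is bottle_3, bottle_1, bottle_2, bottle_4. I'll locate the cap tops at their known heights in both views and fit the rack to its corners.

```bash
cat > h.py <<'E'
from workcell import *
import numpy as np
def ray(n,uv,z,T=None):
    c=calibration(n);T=c["T"] if T is None else T
    d=T[:3,:3]@np.linalg.solve(c["mtx"],[uv[0],uv[1],1]);return T[:3,3]+d*(z-T[2,3])/d[2]
def proj(n,P):
    c=calibration(n);P=np.atleast_2d(P);q=(P-c["T"][:3,3])@c["T"][:3,:3]@c["mtx"].T;return q[:,:2]/q[:,2:]
def un(p,off,f=4): return (np.array(p)+.5)/f-.5+off
E
python3 - <<'E'
from h import *
from scipy.optimize import least_squares
o1=np.array([155,160]);o2=np.array([180,110])
H=dict(b1=.058,b2=.072,b3=.086,b4=.1)
A=dict(b3=(142,316),b1=(289,307),b2=(433,260),b4=(547,177));B=dict(b3=(209,58),b1=(186,149),b2=(149,193),b4=(138,218))
for k in H: print(k,ray("scene",un(A[k],o1),H[k])[:2].round(4),ray("side",un(B[k],o2),H[k])[:2].round(4))
for p,c,o,n in [((105,262),0,o1,"scene"),((512,148),0,o1,"scene"),((515,122),.028,o1,"scene"),((475,45),.028,o1,"scene"),((295,372),.028,o2,"side"),((417,382),.028,o2,"side"),((292,396),0,o2,"side"),((413,411),0,o2,"side"),((349,155),.017,o2,"side"),((446,160),.017,o2,"side")]:
    print(n,p,ray(n,un(p,o),c).round(4))
E
```

```text
b1 [ 0.4016 -0.1805] [ 0.3999 -0.1828]
b2 [ 0.3588 -0.2442] [ 0.3583 -0.2444]
b3 [ 0.4387 -0.1172] [ 0.4363 -0.1186]
b4 [ 0.3361 -0.3075] [ 0.3364 -0.306 ]
scene (105, 262) [ 0.5296 -0.1581  0.    ]
scene (512, 148) [ 0.4062 -0.3784  0.    ]
scene (515, 122) [ 0.4046 -0.3763  0.028 ]
scene (475, 45) [ 0.4618 -0.409   0.028 ]
side (295, 372) [ 0.4053 -0.3841  0.028 ]
side (417, 382) [ 0.469  -0.4148  0.028 ]
side (292, 396) [ 0.4074 -0.3746  0.    ]
side (413, 411) [ 0.4708 -0.4098  0.    ]
side (349, 155) [ 0.5254 -0.166   0.017 ]
side (446, 160) [ 0.5892 -0.1939  0.017 ]
```

```bash
python3 - <<'E'
from h import *
from scipy.optimize import least_squares
import cv2
o1=np.array([155,160]);o2=np.array([180,110])
# rack fit: (a: +1 high end .. along u), front s=-.038/back +.038
pts=[("scene",(105,262),o1,-.128,-.038,0),("scene",(512,148),o1,.128,-.038,0),("scene",(515,122),o1,.128,-.038,.028),("scene",(475,45),o1,.128,.038,.028),
("side",(295,372),o2,.128,-.038,.028),("side",(417,382),o2,.128,.038,.028),("side",(292,396),o2,.128,-.038,0),("side",(413,411),o2,.128,.038,0),("side",(349,155),o2,-.118,-.038,.017),("side",(446,160),o2,-.118,.038,.017)]
def W(q,a,s,z):
    u=np.array([np.cos(q[2]),np.sin(q[2])]);v=np.array([-u[1],u[0]]);p=q[:2]+a*u+s*v;return [*p,z]
f=lambda q:np.concatenate([proj(n,W(q,a,s,z))[0]-un(p,o) for n,p,o,a,s,z in pts])
r=least_squares(f,[.5,-.284,-2.08],loss='soft_l1');q=r.x
print(q,r.fun.round(1));print([np.round(W(q,a,0,.005),4).tolist() for a in(-.0885,-.0295,.0295,.0885)])
for n,o in(("scene",o1),("side",o2)):
    im=cv2.imread(f"pics/{n}0.png");im=cv2.resize(im,None,fx=4,fy=4,interpolation=cv2.INTER_CUBIC)
    L=[([W(q,a+.027*np.cos(t),.027*np.sin(t),.017) for t in np.linspace(0,6.28,40)]) for a in(-.0885,-.0295,.0295,.0885)]
    L+=[[W(q,a,s,.0) for a,s in((-.128,-.038),(.128,-.038),(.128,.038),(-.128,.038),(-.128,-.038))]]
    for l in L: cv2.polylines(im,[np.int32(proj(n,np.array(l))*4)],False,(255,0,0),1)
    x,y=o*4;cv2.imwrite(f"pics/ov_{n}.png",im[y:y+420,x:x+560])
for n,p,z in [("scene",(145,275),0),("scene",(135,210),0),("scene",(145,275),.302),("scene",(88,55),.302),("side",(345,132),0),("side",(250,127),0),("side",(232,45),.302),("side",(345,45),.302),("side",(250,12),.302)]: print(n,p,z,ray(n,p,z).round(3))
for n,p in(("side",(227,236)),("scene",(328,207))): print("tape",ray(n,p,0).round(3))
E
```

```text
[ 0.50002715 -0.28472585 -2.08324973] [-1.2  1.   0.4  0.6  0.5 -0.2 -1.1 -3.  -1.4 -1.7  0.6 -0.1 -0.8  1.1
  0.7  1.4 -0.5 -0.5  1.5  1.1]
[[0.5434, -0.2076, 0.005], [0.5145, -0.259, 0.005], [0.4856, -0.3104, 0.005], [0.4566, -0.3619, 0.005]]
scene (145, 275) 0 [ 0.492 -0.025  0.   ]
scene (135, 210) 0 [ 0.643 -0.116  0.   ]
scene (145, 275) 0.302 [0.321 0.028 0.302]
scene (88, 55) 0.302 [ 0.792 -0.203  0.302]
side (345, 132) 0 [ 0.808 -0.132  0.   ]
side (250, 127) 0 [ 0.53  -0.008  0.   ]
side (232, 45) 0.302 [ 0.44  -0.125  0.302]
side (345, 45) 0.302 [ 0.703 -0.202  0.302]
side (250, 12) 0.302 [0.585 0.159 0.302]
tape [ 0.325 -0.439  0.   ]
tape [ 0.305 -0.425  0.   ]
```

View pics/ov_scene.png

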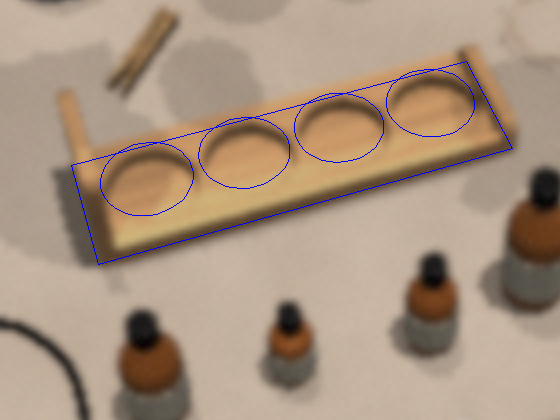

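View pics/ov_side.png

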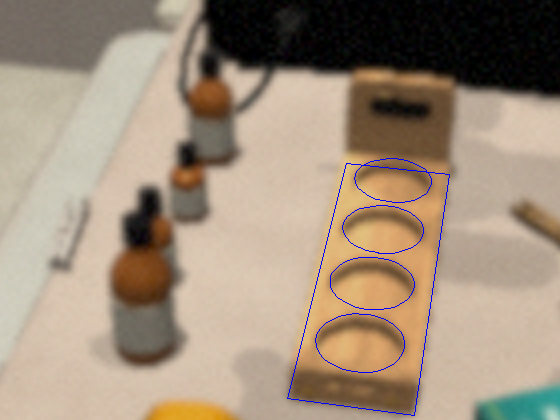

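Both overlays follow the well rims and rack corners to about 1–2 px. Before moving I need the clearance to the oven face.

```bash
python3 - <<'E'
from h import *
import cv2
u=np.array([np.cos(-2.08325),np.sin(-2.08325)]);v=np.array([-u[1],u[0]]);c=np.array([.5,-.2847])
a=cv2.imread("pics/scene0.png").max(2);b=cv2.imread("pics/side0.png").max(2)
for r in range(80,300,20):
    x=np.where(a[r,:190]<25)[0]; 
    if len(x): p=ray("scene",(x.max()+.5,r),0)[:2]-c;print("scene",r,x.max(),"u,v",(p@u).round(3),(p@v).round(3))
for x in range(235,345,12):
    y=np.where(b[:160,x]<25)[0]
    if len(y): p=ray("side",(x,y.max()+.5),0)[:2]-c;q=ray("side",(x,y.min()),.302)[:2]-c;print("side",x,y.min(),y.max(),"u,v",(p@u).round(3),(p@v).round(3),"top",(q@u).round(3),(q@v).round(3))
for p in((.4375,-.118),(.401,-.1815),(.3586,-.2443),(.3363,-.3068)): print((p-c)@u,(p-c)@v)
print(u,v)
E
```

```text
scene 80 98 u,v -0.253 0.614
scene 100 105 u,v -0.242 0.498
scene 120 112 u,v -0.232 0.394
scene 140 119 u,v -0.223 0.3
scene 160 122 u,v -0.225 0.219
scene 180 126 u,v -0.224 0.144
scene 200 129 u,v -0.226 0.077
scene 220 132 u,v -0.227 0.015
scene 240 136 u,v -0.226 -0.043
scene 260 139 u,v -0.228 -0.095
scene 280 143 u,v -0.227 -0.145
side 235 32 122 u,v -0.275 -0.163 top -0.214 -0.146
side 247 16 125 u,v -0.263 -0.121 top -0.379 -0.144
side 259 11 126 u,v -0.265 -0.082 top -0.447 -0.119
side 271 11 125 u,v -0.279 -0.044 top -0.456 -0.082
side 283 12 137 u,v -0.212 0.002 top -0.453 -0.044
side 295 10 129 u,v -0.268 0.035 top -0.488 -0.01
side 307 0 131 u,v -0.263 0.074 top -0.64 0.021
side 319 6 132 u,v -0.265 0.112 top -0.561 0.064
side 331 7 133 u,v -0.266 0.149 top -0.557 0.103
side 343 84 135 u,v -0.261 0.187 top 0.067 0.125
-0.11464156852778618 -0.13620738146476832
-0.041401943101042615 -0.1368835969262133
0.034120472997293885 -0.14304514435114862
0.09952605005866563 -0.1318357514474734
[-0.49031721 -0.87154405] [ 0.87154405 -0.49031721]
```

The oven face is at u ≈ -0.223 in the rack frame, so the route runs in front of it and above its height. I'll write a planning helper for the move rows.

```bash
cat >> h.py <<'E'
from scipy.spatial.transform import Rotation as Ro
def Rt(yaw):
    a=np.radians(yaw);return np.array([[np.cos(a),np.sin(a),0],[np.sin(a),-np.cos(a),0],[0,0,-1]])
def go(*tg):
    o=get_obs();p=o["tcp_pos"];R=Ro.from_rotvec(o["eef_rot"]).as_matrix()
    print("t",round(o["time_s"],2),"tcp",np.round(p,4),"yaw",np.degrees(np.arctan2(R[1,0],R[0,0])).round(1),"w",round(o["gripper_width"],4),"F",np.round(o["ft_force"],1),"gf",round(o["gripper_force"],1))
    for t in tg:
        print(t,"off",np.round(R.T@(np.array(t[:3])-p)/.25,3),"tw",np.round(Ro.from_matrix(R.T@Rt(t[3])).as_rotvec()/np.pi,3))
E
python3 -c "
from h import *
go((.33,.35,.30,136.7),(.37,.12,.3,108))"
```

```text
t 0.15 tcp [0.2612 0.5397 0.2178] yaw 154.2 w 0.0933 F [-0.6 -0.6  0.5] gf 0.0
(0.33, 0.35, 0.3, 136.7) off [-0.578 -0.563 -0.328] tw [-0.     0.     0.097]
(0.37, 0.12, 0.3, 108) off [-1.123 -1.322 -0.327] tw [-0.     0.     0.256]
```

```bash
python3 -m inch '{"grip":[1,1,1,1,1,1,1,1],"offset":[[0,0,-0.15],[-0.1,-0.1,-0.32],[-0.58,-0.56,-0.33],[-0.58,-0.56,-0.33],[-0.58,-0.56,-0.33],[-0.58,-0.56,-0.33],[-0.58,-0.56,-0.33],[-0.58,-0.56,-0.33]],"twist":[[0,0,0],[0,0,0.03],[0,0,0.097],[0,0,0.097],[0,0,0.097],[0,0,0.097],[0,0,0.097],[0,0,0.097]]}'
python3 -c "
from h import *
go((.37,.15,.3,108),(.37,.12,.3,108))"
```

```text
time_s: 0.82
tcp_pos: [0.3321, 0.3488, 0.3016]
eef_rot: [1.164, 2.917, 0.001]
ft_force: [0.4, -0.5, -0.5]
gripper_width: 0.0928
gripper_force: 0.0
t 0.82 tcp [0.3321 0.3488 0.3016] yaw 136.5 w 0.0928 F [ 0.4 -0.5 -0.5] gf 0.0
(0.37, 0.15, 0.3, 108) off [-0.658 -0.472  0.006] tw [0.    0.    0.158]
(0.37, 0.12, 0.3, 108) off [-0.74  -0.559  0.006] tw [0.    0.    0.158]
```

```bash
python3 -m inch '{"grip":[1,1,1,1,1,1,1],"offset":[[-0.74,-0.56,0],[-0.74,-0.56,0],[-0.74,-0.56,0],[-0.74,-0.56,0],[-0.74,-0.56,0],[-0.74,-0.56,0],[-0.74,-0.56,0]],"twist":[[0,0,0.158],[0,0,0.158],[0,0,0.158],[0,0,0.158],[0,0,0.158],[0,0,0.158],[0,0,0.158]]}'
python3 -c "
from h import *
go((.36,-.1,.3,75))"
```

```text
time_s: 1.4
tcp_pos: [0.3702, 0.1195, 0.301]
eef_rot: [1.845, 2.542, -0.001]
ft_force: [-0.1, 0.8, 0.2]
gripper_width: 0.0928
gripper_force: 0.0
t 1.4 tcp [0.3702 0.1195 0.301 ] yaw 108.1 w 0.0928 F [-0.1  0.8  0.2] gf 0.0
(0.36, -0.1, 0.3, 75) off [-0.822 -0.311  0.005] tw [0.    0.    0.184]
```

```bash
python3 -m inch '{"grip":[1,1,1,1,1,1,1],"offset":[[-0.82,-0.31,0],[-0.82,-0.31,0],[-0.82,-0.31,0],[-0.82,-0.31,0],[-0.82,-0.31,0],[-0.82,-0.31,0],[-0.82,-0.31,0]],"twist":[[0,0,0.184],[0,0,0.184],[0,0,0.184],[0,0,0.184],[0,0,0.184],[0,0,0.184],[0,0,0.184]]}'
python3 -c "
from h import *
go((.336,-.307,.2,60.8))"
```

```text
time_s: 1.98
tcp_pos: [0.3604, -0.0984, 0.3007]
eef_rot: [-2.493, -1.91, 0.001]
ft_force: [0.3, 0.5, 0.0]
gripper_width: 0.0932
gripper_force: 0.0
t 1.98 tcp [ 0.3604 -0.0984  0.3007] yaw 74.9 w 0.0932 F [0.3 0.5 0. ] gf 0.0
(0.336, -0.307, 0.2, 60.8) off [-0.831  0.123  0.403] tw [-0.    -0.     0.078]
```

```bash
python3 -m inch '{"grip":[1,1,1,1,1,1,1,1],"offset":[[-0.83,0.12,0.3],[-0.83,0.12,0.3],[-0.83,0.12,0.3],[-0.83,0.12,0.3],[-0.83,0.12,0.3],[-0.83,0.12,0.4],[-0.83,0.12,0.4],[-0.83,0.12,0.4]],"twist":[[0,0,0.079],[0,0,0.079],[0,0,0.079],[0,0,0.079],[0,0,0.079],[0,0,0.079],[0,0,0.079],[0,0,0.079]]}'
python3 - <<'E'
from h import *
import cv2
go((.3363,-.3068,.12,60.6),(.3363,-.3068,.025,60.6))
for k,p in dict(b4=(.3363,-.3068,.1),b2=(.3586,-.2443,.072),w4=(.4566,-.3619,.017),w3=(.4856,-.3104,.017)).items(): print(k,proj("wrist",p).round(1))
im=read_camera("wrist");cv2.imwrite("pics/w1.png",im[:,:,::-1])
E
```

```text
time_s: 2.65
tcp_pos: [0.3364, -0.3029, 0.1991]
eef_rot: [-2.703, -1.591, -0.0]
ft_force: [0.6, 0.7, 0.6]
gripper_width: 0.093
gripper_force: 0.0
t 2.65 tcp [ 0.3364 -0.3029  0.1991] yaw 61.0 w 0.093 F [0.6 0.7 0.6] gf 0.0
(0.3363, -0.3068, 0.12, 60.6) off [-0.015  0.009  0.316] tw [-0.001 -0.001  0.002]
(0.3363, -0.3068, 0.025, 60.6) off [-0.016  0.01   0.696] tw [-0.001 -0.001  0.002]
b4 [[253.6 202.3]]
b2 [[242.3 127.9]]
w4 [[365.  171.9]]
w3 [[371.3 120.4]]
```

View pics/w1.png

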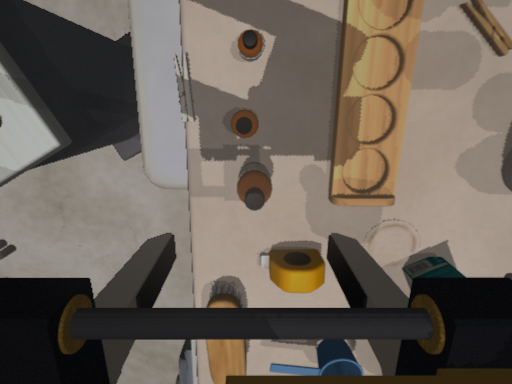

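The wrist view shows b4's cap at (255,200), b2's at (244,125) and the wells at (365,170) and (371,118). All match predictions within 3 px, so I'll descend on b4.

```bash
python3 -m inch '{"grip":[1,1,1,1,1,1,0.3,0.3,0.3,0.3],"offset":[[-0.016,0.01,0.16],[-0.016,0.01,0.32],[-0.016,0.01,0.46],[-0.016,0.01,0.58],[-0.016,0.01,0.66],[-0.016,0.01,0.696],[-0.016,0.01,0.696],[-0.016,0.01,0.696],[-0.016,0.01,0.696],[-0.016,0.01,0.696]],"twist":[[0,0,0],[0,0,0.002],[0,0,0.002],[0,0,0.002],[0,0,0.002],[0,0,0.002],[0,0,0.002],[0,0,0.002],[0,0,0.002],[0,0,0.002]]}' 12
python3 -m inch '{"grip":[0.3,0.3,0.3,0.3],"offset":[[0,0,0],[0,0,0],[0,0,0],[0,0,0]],"twist":[[0,0,0],[0,0,0],[0,0,0],[0,0,0]]}'
python3 -c "
from h import *
go((.3363,-.3068,.15,60.6),(.5434,-.2076,.15,60.6))"
```

```text
time_s: 3.53
tcp_pos: [0.3378, -0.311, 0.0294]
eef_rot: [2.709, 1.583, 0.001]
ft_force: [0.4, 0.4, -0.8]
gripper_width: 0.0707
gripper_force: 0.0
time_s: 3.87
tcp_pos: [0.3364, -0.31, 0.0274]
eef_rot: [2.713, 1.584, 0.0]
ft_force: [-0.3, 0.1, 0.0]
gripper_width: 0.0442
gripper_force: 0.0
t 3.87 tcp [ 0.3364 -0.31    0.0274] yaw 60.6 w 0.0442 F [-0.3  0.1  0. ] gf 0.0
(0.3363, -0.3068, 0.15, 60.6) off [ 0.011 -0.006 -0.49 ] tw [ 0.  0. -0.]
(0.5434, -0.2076, 0.15, 60.6) off [ 0.764  0.52  -0.49 ] tw [ 0.  0. -0.]
```

```bash
python3 -m inch '{"grip":[0.47,0.3,0.3,0.3,0.3,0.3,0.3],"offset":[[0.011,0,0.008],[0.011,0,0.008],[0.011,0,0.008],[0.011,0,0.008],[0.011,0,0.008],[0.011,0,0.008],[0.011,0,0.008]],"twist":[[0,0,0],[0,0,0],[0,0,0],[0,0,0],[0,0,0],[0,0,0],[0,0,0]]}' 12
python3 -c "
from h import *
go((.3363,-.3068,.14,60.6),(.5434,-.2076,.14,60.6))"
```

```text
time_s: 4.45
tcp_pos: [0.3376, -0.3074, 0.0251]
eef_rot: [-2.713, -1.584, 0.0]
ft_force: [0.2, -0.1, -1.0]
gripper_width: 0.0379
gripper_force: 12.0
t 4.45 tcp [ 0.3376 -0.3074  0.0251] yaw 60.6 w 0.0379 F [ 0.2 -0.1 -1. ] gf 12.0
(0.3363, -0.3068, 0.14, 60.6) off [-0.001 -0.006 -0.46 ] tw [-0. -0. -0.]
(0.5434, -0.2076, 0.14, 60.6) off [ 0.752  0.521 -0.46 ] tw [-0. -0. -0.]
```

```bash
python3 -m inch '{"grip":[0.3,0.3,0.3,0.3,0.3,0.3,0.3,0.3,0.3,0.3],"offset":[[0,0,-0.1],[0,0,-0.2],[0,0,-0.32],[0.08,0.06,-0.42],[0.18,0.12,-0.46],[0.3,0.21,-0.46],[0.42,0.29,-0.46],[0.54,0.37,-0.46],[0.66,0.46,-0.46],[0.74,0.51,-0.46]],"twist":[[0,0,0],[0,0,0],[0,0,0],[0,0,0],[0,0,0],[0,0,0],[0,0,0],[0,0,0],[0,0,0],[0,0,0]]}' 15
python3 -m inch '{"grip":[0.3,0.3,0.3],"offset":[[0,0,0],[0,0,0],[0,0,0]],"twist":[[0,0,0],[0,0,0],[0,0,0]]}'
python3 -c "
from h import *
go((.5434,-.2076,.045,60.6),(.5434,-.2076,.031,60.6))"
```

```text
time_s: 5.28
tcp_pos: [0.5423, -0.2072, 0.1401]
eef_rot: [2.712, 1.586, 0.002]
ft_force: [0.1, 0.4, -0.9]
gripper_width: 0.0376
gripper_force: 15.0
time_s: 5.53
tcp_pos: [0.539, -0.209, 0.1397]
eef_rot: [-2.712, -1.585, 0.001]
ft_force: [0.4, 1.0, -0.9]
gripper_width: 0.0379
gripper_force: 15.0
t 5.53 tcp [ 0.539  -0.209   0.1397] yaw 60.6 w 0.0379 F [ 0.4  1.  -0.9] gf 15.0
(0.5434, -0.2076, 0.045, 60.6) off [0.014 0.013 0.379] tw [-0.  0. -0.]
(0.5434, -0.2076, 0.031, 60.6) off [0.014 0.013 0.435] tw [-0.  0. -0.]
```

```bash
python3 -m inch '{"grip":[0.3,0.3,0.3,0.3,0.3,0.3,0.3,0.3,0.3,0.3],"offset":[[0.014,0.013,0.06],[0.014,0.013,0.13],[0.014,0.013,0.2],[0.014,0.013,0.26],[0.014,0.013,0.31],[0.014,0.013,0.35],[0.014,0.013,0.38],[0.014,0.013,0.4],[0.014,0.013,0.415],[0.014,0.013,0.425]],"twist":[[0,0,0],[0,0,0],[0,0,0],[0,0,0],[0,0,0],[0,0,0],[0,0,0],[0,0,0],[0,0,0],[0,0,0]]}' 15
python3 -m inch '{"grip":[0.3,0.3,0.3],"offset":[[0,0,0.005],[0,0,0.01],[0,0,0.01]],"twist":[[0,0,0],[0,0,0],[0,0,0]]}'
python3 -c "
from h import *
go((.5434,-.2076,.0305,60.6))"
```

```text
time_s: 6.37
tcp_pos: [0.5443, -0.2077, 0.0339]
eef_rot: [2.713, 1.584, 0.0]
ft_force: [0.0, -0.1, -0.9]
gripper_width: 0.0381
gripper_force: 15.0
time_s: 6.62
tcp_pos: [0.5444, -0.2075, 0.0316]
eef_rot: [2.712, 1.584, 0.0]
ft_force: [0.1, 0.1, -0.3]
gripper_width: 0.0377
gripper_force: 15.0
t 6.62 tcp [ 0.5444 -0.2075  0.0316] yaw 60.6 w 0.0377 F [ 0.1  0.1 -0.3] gf 15.0
(0.5434, -0.2076, 0.0305, 60.6) off [-0.002 -0.003  0.004] tw [ 0. -0. -0.]
```

```bash
python3 -m inch '{"grip":[0.3,0.3,0.42,0.5,0.6,0.7,0.7,0.7,0.7],"offset":[[0,0,0.005],[0,0,0.005],[0,0,0.005],[0,0,0.005],[0,0,0.005],[0,0,0.005],[0,0,0.005],[0,0,0.0],[0,0,0]],"twist":[[0,0,0],[0,0,0],[0,0,0],[0,0,0],[0,0,0],[0,0,0],[0,0,0],[0,0,0],[0,0,0]]}'
python3 -c "
from h import *
go((.5434,-.2076,.18,60.6))"
```

```text
time_s: 7.37
tcp_pos: [0.5443, -0.2075, 0.0316]
eef_rot: [2.713, 1.584, 0.0]
ft_force: [0.4, -0.5, -0.8]
gripper_width: 0.0648
gripper_force: 0.0
t 7.37 tcp [ 0.5443 -0.2075  0.0316] yaw 60.6 w 0.0648 F [ 0.4 -0.5 -0.8] gf 0.0
(0.5434, -0.2076, 0.18, 60.6) off [-0.002 -0.003 -0.593] tw [ 0. -0. -0.]
```

```bash
python3 -m inch '{"grip":[0.7,0.7,0.7,0.7,0.7,0.7],"offset":[[0,0,-0.1],[0,0,-0.25],[0,0,-0.4],[0,0,-0.5],[0,0,-0.59],[0,0,-0.59]],"twist":[[0,0,0],[0,0,0],[0,0,0],[0,0,0],[0,0,0],[0,0,0]]}'
python3 - <<'E'
from h import *
import cv2
go((.4375,-.118,.14,98.6))
print(proj("wrist",[(.5434,-.2076,.105),(.5434,-.2076,.017)]).round(0))
im=read_camera("wrist");cv2.imwrite("pics/w2.png",im[:,:,::-1])
E
```

```text
time_s: 7.87
tcp_pos: [0.5471, -0.2089, 0.1856]
eef_rot: [2.706, 1.58, 0.008]
ft_force: [0.3, 0.4, 1.1]
gripper_width: 0.0649
gripper_force: 0.0
t 7.87 tcp [ 0.5471 -0.2089  0.1856] yaw 60.6 w 0.0649 F [0.3 0.4 1.1] gf 0.0
(0.4375, -0.118, 0.14, 98.6) off [ 0.101 -0.562  0.177] tw [ 0.003  0.001 -0.211]
[[246. 206.]
 [246. 180.]]
```

View pics/w2.png

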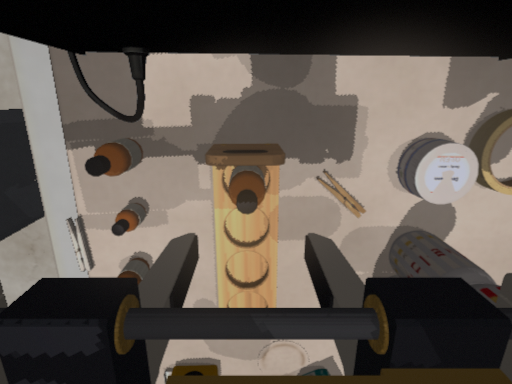

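b4 stands in the high-end well, its cap at (247,202) against a predicted (246,206). On to b3, with the tool turned about 38° so the camera stays clear of the oven.

```bash
python3 -m inch '{"grip":[0.8,0.8,0.8,0.8,0.8,0.8,0.8,0.8,0.8,0.8],"offset":[[0,-0.1,0],[0,-0.25,0],[0.02,-0.4,0],[0.04,-0.5,0],[0.1,-0.56,0],[0.1,-0.56,0.05],[0.1,-0.56,0.12],[0.1,-0.56,0.17],[0.1,-0.56,0.17],[0.1,-0.56,0.17]],"twist":[[0,0,-0.02],[0,0,-0.06],[0,0,-0.1],[0,0,-0.14],[0,0,-0.18],[0,0,-0.211],[0,0,-0.211],[0,0,-0.211],[0,0,-0.211],[0,0,-0.211]]}'
python3 - <<'E'
from h import *
import cv2
go((.4375,-.118,.02,98.6))
print(proj("wrist",[(.4375,-.118,.086),(.401,-.1815,.058)]).round(0))
im=read_camera("wrist");cv2.imwrite("pics/w3.png",im[:,:,::-1])
E
```

```text
time_s: 8.75
tcp_pos: [0.4332, -0.1163, 0.1347]
eef_rot: [-2.047, -2.378, 0.002]
ft_force: [-0.1, 0.5, 0.1]
gripper_width: 0.0742
gripper_force: 0.0
t 8.75 tcp [ 0.4332 -0.1163  0.1347] yaw 98.6 w 0.0742 F [-0.1  0.5  0.1] gf 0.0
(0.4375, -0.118, 0.02, 98.6) off [-0.01   0.017  0.459] tw [-0.001 -0.001 -0.   ]
[[255. 221.]
 [205. 268.]]
```

View pics/w3.png

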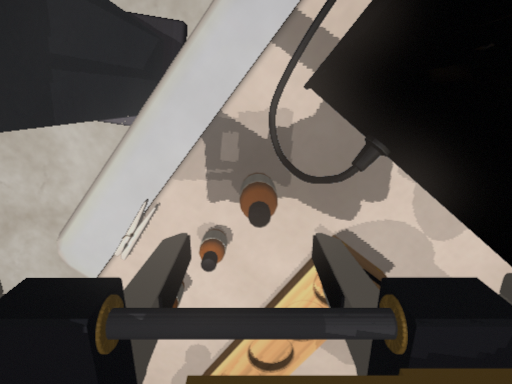

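b3's cap is at (260,214), a few px off the prediction, so I'll recompute b3 and b1 and check the cable against the right finger.

```bash
python3 - <<'E'
from h import *
P=ray("wrist",(260,214),.086);print(P,ray("wrist",(208,261),.058))
for px in((320,181),(290,165),(350,172)): print("cable",ray("wrist",px,.005))
go((P[0]-.0,P[1],.02,98.6),(.437,-.117,.02,98.6))
R=Rt(98.6);print([(R@[0,s*.055,0]+P).round(3) for s in(1,-1)])
E
```

```text
[ 0.44103293 -0.11227862  0.086     ] [ 0.40378184 -0.1751222   0.058     ]
cable [ 0.50291618 -0.09800594  0.005     ]
cable [ 0.4695968  -0.08628042  0.005     ]
cable [ 0.53081447 -0.08432239  0.005     ]
t 8.8 tcp [ 0.434  -0.1167  0.1358] yaw 98.5 w 0.0742 F [ 0.1 -0.8  0.5] gf 0.0
(np.float64(0.44103292506933467), np.float64(-0.11227862253465615), 0.02, 98.6) off [0.013 0.031 0.463] tw [-0. -0. -0.]
(0.437, -0.117, 0.02, 98.6) off [-0.003  0.012  0.463] tw [-0. -0. -0.]
[array([ 0.495, -0.104,  0.086]), array([ 0.387, -0.121,  0.086])]
```

```bash
python3 -m inch '{"grip":[0.8,0.8,0.8],"offset":[[0,0.01,0.06],[0,0.01,0.12],[0,0.01,0.12]],"twist":[[0,0,0],[0,0,0],[0,0,0]]}'
python3 - <<'E'
from h import *
import cv2
im=read_camera("wrist");cv2.imwrite("pics/w4.png",im[120:310,150:350,::-1])
go((.4385,-.116,.02,98.6))
print(proj("wrist",[(.4385,-.116,.086)])-[150,120])
E
```

```text
time_s: 9.05
tcp_pos: [0.4359, -0.1162, 0.1045]
eef_rot: [-2.048, -2.379, 0.002]
ft_force: [-1.2, 0.4, 0.2]
gripper_width: 0.0742
gripper_force: 0.0
t 9.1 tcp [ 0.4362 -0.1163  0.1057] yaw 98.5 w 0.0744 F [-0.   0.   0.8] gf 0.0
(0.4385, -0.116, 0.02, 98.6) off [-0.     0.01   0.343] tw [-0.001 -0.    -0.   ]
[[103.32932926 114.68734162]]
```

View pics/w4.png

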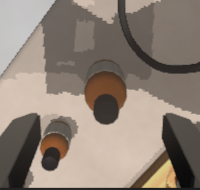

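The cap top is at about (105,109) in the crop against a predicted (103,115), so within 3 mm. Descending and closing.

```bash
python3 -m inch '{"grip":[0.8,0.8,0.8,0.8,0.5,0.3,0.2,0.2,0.2,0.2],"offset":[[0.005,0.012,0.1],[0.005,0.012,0.2],[0.005,0.012,0.29],[0.005,0.012,0.343],[0.005,0.012,0.343],[0.005,0.012,0.343],[0.005,0.012,0.343],[0.005,0.012,0.343],[0.005,0.012,0.343],[0.005,0.012,0.343]],"twist":[[0,0,0],[0,0,0],[0,0,0],[0,0,0],[0,0,0],[0,0,0],[0,0,0],[0,0,0],[0,0,0],[0,0,0]]}' 12
python3 -m inch '{"grip":[0.2,0.2,0.2,0.2,0.2,0.2],"offset":[[0,0,0],[0,0,0],[0,0,0],[0,0,0],[0,0,0],[0,0,0]],"twist":[[0,0,0],[0,0,0],[0,0,0],[0,0,0],[0,0,0],[0,0,0]]}'
python3 -c "
from h import *
go((.4385,-.116,.13,98.6),(.5145,-.259,.13,60.6))"
```

```text
time_s: 9.93
tcp_pos: [0.4406, -0.1152, 0.0218]
eef_rot: [2.049, 2.379, 0.001]
ft_force: [-0.1, 0.3, 0.7]
gripper_width: 0.0392
gripper_force: 0.0
time_s: 10.43
tcp_pos: [0.4403, -0.1151, 0.0214]
eef_rot: [2.049, 2.38, 0.0]
ft_force: [-1.8, -0.3, 6.4]
gripper_width: 0.0337
gripper_force: 12.0
t 10.43 tcp [ 0.4403 -0.1151  0.0214] yaw 98.6 w 0.0337 F [-1.8 -0.3  6.4] gf 12.0
(0.4385, -0.116, 0.13, 98.6) off [-0.003 -0.007 -0.434] tw [ 0.  0. -0.]
(0.5145, -0.259, 0.13, 60.6) off [-0.614  0.208 -0.434] tw [0.    0.    0.211]
```

```bash
python3 -m inch '{"grip":[0.2,0.2,0.2,0.2,0.2,0.2,0.2],"offset":[[0,0,-0.05],[0,0,-0.13],[0,0,-0.24],[0,0,-0.35],[0,0,-0.43],[0,0,-0.46],[0,0,-0.46]],"twist":[[0,0,0],[0,0,0],[0,0,0],[0,0,0],[0,0,0],[0,0,0],[0,0,0]]}' 15
python3 - <<'E'
from h import *
import cv2
go((.5145,-.259,.14,60.6))
im=read_camera("side");a=cv2.resize(im[70:270,150:350,::-1],None,fx=3,fy=3,interpolation=cv2.INTER_CUBIC);cv2.imwrite("pics/s5.png",a)
E
```

```text
time_s: 11.02
tcp_pos: [0.4412, -0.1154, 0.1377]
eef_rot: [2.047, 2.378, 0.002]
ft_force: [0.1, 0.7, -1.1]
gripper_width: 0.0335
gripper_force: 15.0
t 11.02 tcp [ 0.4412 -0.1154  0.1377] yaw 98.6 w 0.0335 F [ 0.1  0.7 -1.1] gf 15.0
(0.5145, -0.259, 0.14, 60.6) off [-0.612  0.204 -0.007] tw [0.001 0.    0.211]
```

View pics/s5.png

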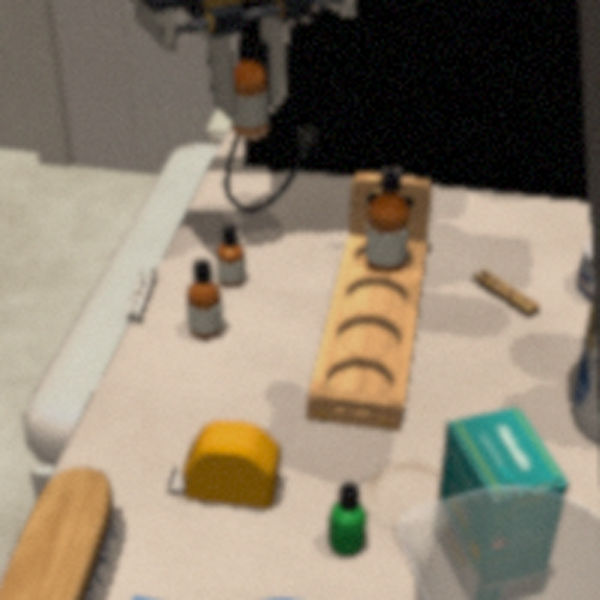

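b3 is held upright at (250,100) in the crop, and b4 stands in the high-end well at (388,220). Next is carrying b3 over.

```bash
python3 -m inch '{"grip":[0.2,0.2,0.2,0.2,0.2,0.2,0.2,0.2,0.2,0.2],"offset":[[-0.06,0,-0.01],[-0.15,0,-0.01],[-0.25,0,-0.01],[-0.35,0.02,-0.01],[-0.45,0.07,-0.01],[-0.54,0.13,-0.01],[-0.6,0.18,-0.01],[-0.612,0.204,-0.01],[-0.612,0.204,-0.01],[-0.612,0.204,-0.01]],"twist":[[0,0,0.02],[0,0,0.05],[0,0,0.08],[0,0,0.11],[0,0,0.14],[0,0,0.17],[0,0,0.2],[0,0,0.211],[0,0,0.211],[0,0,0.211]]}' 15
python3 -m inch '{"grip":[0.2,0.2,0.2],"offset":[[0,0,0],[0,0,0],[0,0,0]],"twist":[[0,0,0],[0,0,0],[0,0,0]]}'
python3 -c "
from h import *
go((.5145,-.259,.027,60.6))"
```

```text
time_s: 11.9
tcp_pos: [0.5117, -0.2578, 0.1355]
eef_rot: [-2.708, -1.584, 0.003]
ft_force: [-0.0, 0.8, -1.2]
gripper_width: 0.0335
gripper_force: 15.0
time_s: 12.15
tcp_pos: [0.5125, -0.258, 0.1379]
eef_rot: [-2.712, -1.586, 0.0]
ft_force: [-0.3, 0.4, -0.7]
gripper_width: 0.0336
gripper_force: 15.0
t 12.15 tcp [ 0.5125 -0.258   0.1379] yaw 60.6 w 0.0336 F [-0.3  0.4 -0.7] gf 15.0
(0.5145, -0.259, 0.027, 60.6) off [0.001 0.009 0.444] tw [-0. -0.  0.]
```

```bash
python3 -m inch '{"grip":[0.2,0.2,0.2,0.2,0.2,0.2,0.2,0.2,0.2,0.2],"offset":[[0.001,0.007,0.06],[0.001,0.007,0.13],[0.001,0.007,0.2],[0.001,0.007,0.26],[0.001,0.007,0.31],[0.001,0.007,0.35],[0.001,0.007,0.38],[0.001,0.007,0.405],[0.001,0.007,0.42],[0.001,0.007,0.43]],"twist":[[0,0,0],[0,0,0],[0,0,0],[0,0,0],[0,0,0],[0,0,0],[0,0,0],[0,0,0],[0,0,0],[0,0,0]]}' 15
python3 -m inch '{"grip":[0.2,0.2,0.2],"offset":[[0,0,0.005],[0,0,0.012],[0,0,0.012]],"twist":[[0,0,0],[0,0,0],[0,0,0]]}'
python3 -c "
from h import *
go((.5145,-.259,.0265,60.6))"
```

```text
time_s: 12.98
tcp_pos: [0.5147, -0.2593, 0.0305]
eef_rot: [2.713, 1.584, 0.0]
ft_force: [1.1, -0.6, -0.5]
gripper_width: 0.0335
gripper_force: 15.0
time_s: 13.23
tcp_pos: [0.5148, -0.2593, 0.0278]
eef_rot: [2.712, 1.584, 0.0]
ft_force: [-0.1, -0.4, -0.6]
gripper_width: 0.0333
gripper_force: 15.0
t 13.23 tcp [ 0.5148 -0.2593  0.0278] yaw 60.6 w 0.0333 F [-0.1 -0.4 -0.6] gf 15.0
(0.5145, -0.259, 0.0265, 60.6) off [ 0.001 -0.002  0.005] tw [ 0.  0. -0.]
```

Contact is near, so I'll lower 1 mm more, release and lift.

```bash
python3 -m inch '{"grip":[0.2,0.2,0.38,0.45,0.55,0.65,0.65,0.65,0.65],"offset":[[0,0,0.006],[0,0,0.006],[0,0,0.006],[0,0,0.006],[0,0,0.006],[0,0,0.006],[0,0,0.006],[0,0,0.0],[0,0,0]],"twist":[[0,0,0],[0,0,0],[0,0,0],[0,0,0],[0,0,0],[0,0,0],[0,0,0],[0,0,0],[0,0,0]]}'
python3 -m inch '{"grip":[0.65,0.65,0.65,0.65,0.65,0.65,0.65],"offset":[[0,0,-0.08],[0,0,-0.2],[0,0,-0.34],[0,0,-0.45],[0,0,-0.45],[0,0,-0.45],[0,0,-0.45]],"twist":[[0,0,0],[0,0,0],[0,0,0],[0,0,0],[0,0,0],[0,0,0],[0,0,0]]}'
python3 -c "
from h import *
go((.3586,-.2443,.1,60.6))"
```

```text
time_s: 13.98
tcp_pos: [0.5148, -0.2593, 0.0279]
eef_rot: [2.713, 1.584, 0.0]
ft_force: [0.0, -0.3, 0.2]
gripper_width: 0.06
gripper_force: 0.0
time_s: 14.57
tcp_pos: [0.5143, -0.2591, 0.1396]
eef_rot: [-2.713, -1.584, 0.0]
ft_force: [-1.0, 1.1, -0.3]
gripper_width: 0.0604
gripper_force: 0.0
t 14.57 tcp [ 0.5143 -0.2591  0.1396] yaw 60.6 w 0.0604 F [-1.   1.1 -0.3] gf 0.0
(0.3586, -0.2443, 0.1, 60.6) off [-0.255 -0.572  0.159] tw [-0.  0. -0.]
```

```bash
python3 -m inch '{"grip":[0.7,0.7,0.7,0.7,0.7,0.7,0.7,0.7,0.7,0.7],"offset":[[-0.05,-0.1,0],[-0.1,-0.25,0],[-0.2,-0.4,0],[-0.255,-0.52,0],[-0.255,-0.572,0.05],[-0.255,-0.572,0.1],[-0.255,-0.572,0.159],[-0.255,-0.572,0.159],[-0.255,-0.572,0.159],[-0.255,-0.572,0.159]],"twist":[[0,0,0],[0,0,0],[0,0,0],[0,0,0],[0,0,0],[0,0,0],[0,0,0],[0,0,0],[0,0,0],[0,0,0]]}'
python3 - <<'E'
from h import *
import cv2
go((.3586,-.2443,.0165,60.6))
print(proj("wrist",[(.3586,-.2443,.072),(.402,-.179,.058),(.5145,-.259,.091)]).round(0))
im=read_camera("wrist");cv2.imwrite("pics/w6.png",im[:,:,::-1])
E
```

```text
time_s: 15.4
tcp_pos: [0.3585, -0.2442, 0.1001]
eef_rot: [-2.712, -1.584, 0.001]
ft_force: [-0.1, 0.8, 0.9]
gripper_width: 0.0652
gripper_force: 0.0
t 15.4 tcp [ 0.3585 -0.2442  0.1001] yaw 60.6 w 0.0652 F [-0.1  0.8  0.9] gf 0.0
(0.3586, -0.2443, 0.0165, 60.6) off [-0.     0.001  0.334] tw [-0. -0. -0.]
[[252. 230.]
 [260. 114.]
 [499. 142.]]
```

View pics/w6.png

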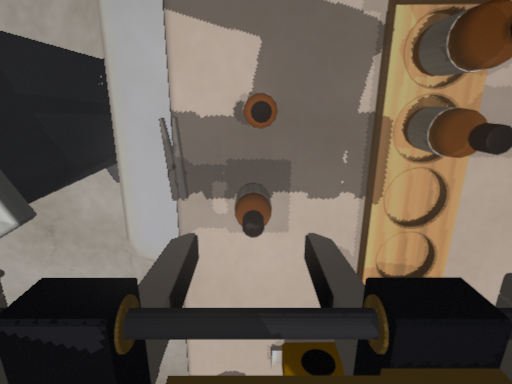

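b3 stands in the second well at (440,130). b2's cap is at (253,227) and b1's at (262,110), both as predicted. Picking b2.

```bash
python3 -m inch '{"grip":[0.7,0.7,0.7,0.7,0.5,0.3,0.2,0.2,0.2,0.2],"offset":[[0.005,0.001,0.1],[0.005,0.001,0.2],[0.005,0.001,0.29],[0.005,0.001,0.334],[0.005,0.001,0.334],[0.005,0.001,0.334],[0.005,0.001,0.334],[0.005,0.001,0.334],[0.005,0.001,0.334],[0.005,0.001,0.334]],"twist":[[0,0,0],[0,0,0],[0,0,0],[0,0,0],[0,0,0],[0,0,0],[0,0,0],[0,0,0],[0,0,0],[0,0,0]]}' 12
python3 -m inch '{"grip":[0.2,0.2,0.2,0.2,0.2,0.2],"offset":[[0,0,0],[0,0,0],[0,0,0],[0,0,0],[0,0,0],[0,0,0]],"twist":[[0,0,0],[0,0,0],[0,0,0],[0,0,0],[0,0,0],[0,0,0]]}'
python3 -c "
from h import *
go((.4856,-.3104,.12,60.6))"
```

```text
time_s: 16.28
tcp_pos: [0.3602, -0.2441, 0.0179]
eef_rot: [2.711, 1.584, 0.001]
ft_force: [-0.7, -0.4, 1.6]
gripper_width: 0.0301
gripper_force: 9.2
time_s: 16.78
tcp_pos: [0.3602, -0.2441, 0.0179]
eef_rot: [2.711, 1.583, 0.001]
ft_force: [-1.5, 0.3, 6.9]
gripper_width: 0.0298
gripper_force: 12.0
t 16.78 tcp [ 0.3602 -0.2441  0.0179] yaw 60.6 w 0.0298 F [-1.5  0.3  6.9] gf 12.0
(0.4856, -0.3104, 0.12, 60.6) off [ 0.015  0.568 -0.408] tw [ 0.001  0.    -0.   ]
```

```bash
python3 -m inch '{"grip":[0.2,0.2,0.2,0.2,0.2,0.2,0.2,0.2,0.2,0.2],"offset":[[0,0,-0.05],[0,0,-0.14],[0,0,-0.25],[0,0.04,-0.35],[0,0.12,-0.41],[0.005,0.22,-0.41],[0.01,0.33,-0.41],[0.015,0.44,-0.41],[0.015,0.53,-0.41],[0.015,0.568,-0.41]],"twist":[[0,0,0],[0,0,0],[0,0,0],[0,0,0],[0,0,0],[0,0,0],[0,0,0],[0,0,0],[0,0,0],[0,0,0]]}' 15
python3 -m inch '{"grip":[0.2,0.2,0.2,0.2],"offset":[[0,0,0],[0,0,0],[0,0,0],[0,0,0]],"twist":[[0,0,0],[0,0,0],[0,0,0],[0,0,0]]}'
python3 -c "
from h import *
go((.4856,-.3104,.0235,60.6))"
```

```text
time_s: 17.62
tcp_pos: [0.4871, -0.3111, 0.1193]
eef_rot: [2.712, 1.584, 0.001]
ft_force: [-0.1, -0.3, -1.1]
gripper_width: 0.0296
gripper_force: 15.0
time_s: 17.95
tcp_pos: [0.4843, -0.3095, 0.1192]
eef_rot: [-2.712, -1.584, 0.001]
ft_force: [0.9, -0.2, -0.5]
gripper_width: 0.0293
gripper_force: 15.0
t 17.95 tcp [ 0.4843 -0.3095  0.1192] yaw 60.6 w 0.0293 F [ 0.9 -0.2 -0.5] gf 15.0
(0.4856, -0.3104, 0.0235, 60.6) off [-0.     0.007  0.383] tw [-0. -0. -0.]
```

```bash
python3 -m inch '{"grip":[0.2,0.2,0.2,0.2,0.2,0.2,0.2,0.2,0.2,0.2],"offset":[[0,0.006,0.05],[0,0.006,0.11],[0,0.006,0.17],[0,0.006,0.22],[0,0.006,0.27],[0,0.006,0.31],[0,0.006,0.34],[0,0.006,0.36],[0,0.006,0.372],[0,0.006,0.38]],"twist":[[0,0,0],[0,0,0],[0,0,0],[0,0,0],[0,0,0],[0,0,0],[0,0,0],[0,0,0],[0,0,0],[0,0,0]]}' 15
python3 -m inch '{"grip":[0.2,0.2,0.2,0.2],"offset":[[0,0,0],[0,0,0.003],[0,0,0.006],[0,0,0.006]],"twist":[[0,0,0],[0,0,0],[0,0,0],[0,0,0]]}'
python3 -c "
from h import *
go((.4856,-.3104,.023,60.6))"
```

```text
time_s: 18.78
tcp_pos: [0.4865, -0.3108, 0.0242]
eef_rot: [2.713, 1.584, 0.0]
ft_force: [0.2, 0.1, -0.2]
gripper_width: 0.0293
gripper_force: 15.0
time_s: 19.12
tcp_pos: [0.4866, -0.3109, 0.0232]
eef_rot: [2.712, 1.584, 0.0]
ft_force: [-0.1, -0.4, -0.2]
gripper_width: 0.0297
gripper_force: 15.0
t 19.12 tcp [ 0.4866 -0.3109  0.0232] yaw 60.6 w 0.0297 F [-0.1 -0.4 -0.2] gf 15.0
(0.4856, -0.3104, 0.023, 60.6) off [-0.    -0.005  0.001] tw [ 0.  0. -0.]
```

```bash
python3 -m inch '{"grip":[0.2,0.33,0.4,0.5,0.6,0.6,0.6,0.6],"offset":[[0,0,0.004],[0,0,0.004],[0,0,0.004],[0,0,0.004],[0,0,0.004],[0,0,0],[0,0,0],[0,0,0]],"twist":[[0,0,0],[0,0,0],[0,0,0],[0,0,0],[0,0,0],[0,0,0],[0,0,0],[0,0,0]]}'
python3 -m inch '{"grip":[0.6,0.6,0.6,0.6,0.6,0.6,0.6],"offset":[[0,0,-0.08],[0,0,-0.2],[0,0,-0.34],[0,0,-0.42],[0,0,-0.42],[0,0,-0.42],[0,0,-0.42]],"twist":[[0,0,0],[0,0,0],[0,0,0],[0,0,0],[0,0,0],[0,0,0],[0,0,0]]}'
python3 -c "
from h import *
go((.402,-.179,.12,60.6))"
```

```text
time_s: 19.78
tcp_pos: [0.4864, -0.3108, 0.0229]
eef_rot: [2.713, 1.584, 0.0]
ft_force: [-0.1, 0.6, -0.2]
gripper_width: 0.0554
gripper_force: 0.0
time_s: 20.37
tcp_pos: [0.4859, -0.3104, 0.1269]
eef_rot: [-2.712, -1.584, 0.001]
ft_force: [0.0, 0.4, -0.5]
gripper_width: 0.056
gripper_force: 0.0
t 20.37 tcp [ 0.4859 -0.3104  0.1269] yaw 60.6 w 0.056 F [ 0.   0.4 -0.5] gf 0.0
(0.402, -0.179, 0.12, 60.6) off [ 0.293 -0.551  0.028] tw [-0. -0. -0.]
```

```bash
python3 -m inch '{"grip":[0.6,0.6,0.6,0.6,0.6,0.6,0.6,0.6,0.6,0.6],"offset":[[0,-0.1,0],[0.02,-0.25,0],[0.08,-0.4,0],[0.18,-0.5,0],[0.29,-0.551,0.03],[0.293,-0.551,0.08],[0.293,-0.551,0.12],[0.293,-0.551,0.12],[0.293,-0.551,0.12],[0.293,-0.551,0.12]],"twist":[[0,0,0],[0,0,0],[0,0,0],[0,0,0],[0,0,0],[0,0,0],[0,0,0],[0,0,0],[0,0,0],[0,0,0]]}'
python3 - <<'E'
from h import *
import cv2
go((.402,-.179,.0145,60.6))
print(proj("wrist",[(.402,-.179,.058),(.5145,-.259,.091)]).round(0))
im=read_camera("wrist");cv2.imwrite("pics/w7.png",im[:,:,::-1])
E
```

```text
time_s: 21.2
tcp_pos: [0.4022, -0.1798, 0.0976]
eef_rot: [-2.713, -1.583, 0.001]
ft_force: [-0.2, 0.1, -1.2]
gripper_width: 0.0557
gripper_force: 0.0
t 21.2 tcp [ 0.4022 -0.1798  0.0976] yaw 60.5 w 0.0557 F [-0.2  0.1 -1.2] gf 0.0
(0.402, -0.179, 0.0145, 60.6) off [ 0.002 -0.002  0.333] tw [-0.  0. -0.]
[[251. 223.]
 [463. 263.]]
```

View pics/w7.png

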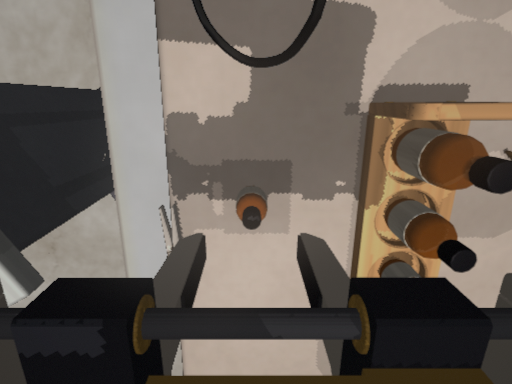

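b1's cap is at (252,219) against a predicted (251,223), so it's centred. Picking it.

```bash
python3 -m inch '{"grip":[0.6,0.6,0.6,0.6,0.5,0.3,0.15,0.15,0.15,0.15],"offset":[[0.006,-0.001,0.1],[0.006,-0.001,0.2],[0.006,-0.001,0.29],[0.006,-0.001,0.333],[0.006,-0.001,0.333],[0.006,-0.001,0.333],[0.006,-0.001,0.333],[0.006,-0.001,0.333],[0.006,-0.001,0.333],[0.006,-0.001,0.333]],"twist":[[0,0,0],[0,0,0],[0,0,0],[0,0,0],[0,0,0],[0,0,0],[0,0,0],[0,0,0],[0,0,0],[0,0,0]]}' 10
python3 -m inch '{"grip":[0.15,0.15,0.15,0.15,0.15,0.15],"offset":[[0,0,0],[0,0,0],[0,0,0],[0,0,0],[0,0,0],[0,0,0]],"twist":[[0,0,0],[0,0,0],[0,0,0],[0,0,0],[0,0,0],[0,0,0]]}'
python3 -c "
from h import *
go((.4566,-.3619,.13,60.6))"
```

```text
time_s: 22.08
tcp_pos: [0.4039, -0.1785, 0.016]
eef_rot: [2.711, 1.583, 0.002]
ft_force: [-0.2, 0.1, 5.2]
gripper_width: 0.0256
gripper_force: 10.0
time_s: 22.58
tcp_pos: [0.404, -0.1784, 0.0159]
eef_rot: [2.711, 1.583, 0.002]
ft_force: [-0.5, -0.8, 7.1]
gripper_width: 0.0255
gripper_force: 10.0
t 22.58 tcp [ 0.404  -0.1784  0.0159] yaw 60.6 w 0.0255 F [-0.5 -0.8  7.1] gf 10.0
(0.4566, -0.3619, 0.13, 60.6) off [-0.536  0.545 -0.455] tw [ 0.001  0.    -0.   ]
```

```bash
python3 -m inch '{"grip":[0.15,0.15,0.15,0.15,0.15,0.15,0.15,0.15,0.15,0.15],"offset":[[0,0,-0.05],[0,0,-0.14],[-0.04,0,-0.25],[-0.12,0.0,-0.36],[-0.22,0.05,-0.44],[-0.32,0.14,-0.455],[-0.42,0.24,-0.455],[-0.5,0.34,-0.455],[-0.536,0.44,-0.455],[-0.536,0.52,-0.455]],"twist":[[0,0,0],[0,0,0],[0,0,0],[0,0,0],[0,0,0],[0,0,0],[0,0,0],[0,0,0],[0,0,0],[0,0,0]]}' 14
python3 -m inch '{"grip":[0.15,0.15,0.15,0.15],"offset":[[0,0.025,0],[0,0.025,0],[0,0.025,0],[0,0.025,0]],"twist":[[0,0,0],[0,0,0],[0,0,0],[0,0,0]]}'
python3 -c "
from h import *
go((.4566,-.3619,.0215,60.6))"
```

```text
time_s: 23.42
tcp_pos: [0.4504, -0.3613, 0.1285]
eef_rot: [2.714, 1.58, -0.001]
ft_force: [-0.3, 0.2, -0.0]
gripper_width: 0.0253
gripper_force: 14.0
time_s: 23.75
tcp_pos: [0.4551, -0.3605, 0.1282]
eef_rot: [-2.712, -1.585, 0.001]
ft_force: [-0.7, -0.4, -0.9]
gripper_width: 0.0259
gripper_force: 14.0
t 23.75 tcp [ 0.4551 -0.3605  0.1282] yaw 60.6 w 0.0259 F [-0.7 -0.4 -0.9] gf 14.0
(0.4566, -0.3619, 0.0215, 60.6) off [-0.002  0.008  0.427] tw [-0. -0.  0.]
```

```bash
python3 -m inch '{"grip":[0.15,0.15,0.15,0.15,0.15,0.15,0.15,0.15,0.15,0.15],"offset":[[-0.002,0.006,0.06],[-0.002,0.006,0.13],[-0.002,0.006,0.19],[-0.002,0.006,0.25],[-0.002,0.006,0.3],[-0.002,0.006,0.34],[-0.002,0.006,0.375],[-0.002,0.006,0.4],[-0.002,0.006,0.415],[-0.002,0.006,0.42]],"twist":[[0,0,0],[0,0,0],[0,0,0],[0,0,0],[0,0,0],[0,0,0],[0,0,0],[0,0,0],[0,0,0],[0,0,0]]}' 14
python3 -m inch '{"grip":[0.15,0.15,0.15,0.15],"offset":[[0,0,0],[0,0,0.004],[0,0,0.006],[0,0,0.006]],"twist":[[0,0,0],[0,0,0],[0,0,0],[0,0,0]]}'
python3 -c "
from h import *
go((.4566,-.3619,.021,60.6))"
```

```text
time_s: 24.58
tcp_pos: [0.4567, -0.3625, 0.0229]
eef_rot: [-2.712, -1.584, 0.0]
ft_force: [-0.2, 0.4, -0.6]
gripper_width: 0.0253
gripper_force: 14.0
time_s: 24.92
tcp_pos: [0.4571, -0.3629, 0.0223]
eef_rot: [2.712, 1.584, 0.0]
ft_force: [0.2, -0.3, -0.4]
gripper_width: 0.0253
gripper_force: 14.0
t 24.92 tcp [ 0.4571 -0.3629  0.0223] yaw 60.6 w 0.0253 F [ 0.2 -0.3 -0.4] gf 14.0
(0.4566, -0.3619, 0.021, 60.6) off [ 0.003 -0.004  0.005] tw [ 0.  0. -0.]
```

```bash
python3 -m inch '{"grip":[0.15,0.15,0.28,0.35,0.45,0.55,0.55,0.55,0.55],"offset":[[0,0,0.004],[0,0,0.004],[0,0,0.004],[0,0,0.004],[0,0,0.004],[0,0,0],[0,0,0],[0,0,0],[0,0,0]],"twist":[[0,0,0],[0,0,0],[0,0,0],[0,0,0],[0,0,0],[0,0,0],[0,0,0],[0,0,0],[0,0,0]]}'
python3 -m inch '{"grip":[0.55,0.55,0.55,0.55,0.55,0.55,0.55,0.55,0.55,0.55],"offset":[[0,0,-0.08],[0,0,-0.2],[0,0,-0.34],[0,0,-0.48],[0,0,-0.62],[0,-0.1,-0.7],[0,-0.25,-0.7],[0,-0.35,-0.7],[0,-0.35,-0.7],[0,-0.35,-0.7]],"twist":[[0,0,0],[0,0,0],[0,0,0],[0,0,0],[0,0,0],[0,0,0],[0,0,0],[0,0,0],[0,0,0],[0,0,0]]}'
python3 - <<'E'
from h import *
import cv2
go()
im=read_camera("side");a=cv2.resize(im[110:270,200:360,::-1],None,fx=3,fy=3,interpolation=cv2.INTER_CUBIC)
im=read_camera("wrist");cv2.imwrite("pics/f.png",np.hstack([a,cv2.resize(im[:,200:,::-1],(312,384))[:, :] if 0 else cv2.resize(im[:,272:,::-1],(300,480))]))
E
```

```text
time_s: 25.67
tcp_pos: [0.4568, -0.3627, 0.0219]
eef_rot: [2.713, 1.584, 0.0]
ft_force: [0.3, 0.3, 0.4]
gripper_width: 0.0508
gripper_force: 0.0
time_s: 26.5
tcp_pos: [0.38, -0.3194, 0.1972]
eef_rot: [2.713, 1.583, 0.0]
ft_force: [0.1, 0.4, 0.2]
gripper_width: 0.0513
gripper_force: 0.0
t 26.5 tcp [ 0.38   -0.3194  0.1972] yaw 60.5 w 0.0513 F [0.1 0.4 0.2] gf 0.0
```

View pics/f.png

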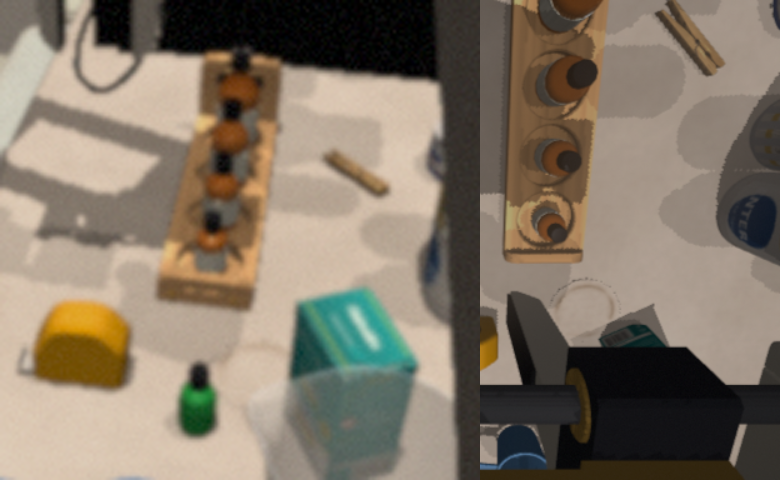

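All four bottles stand upright in their wells, largest at the high board. The carton and tape measure look unmoved and the gripper is clear, so I'll hand in.

```bash
python3 -c "
from workcell import *
print(close_job())"
```

```text
the job is handed in; nothing more can be done
None
```

I handed the job in with all four bottles upright in the rack wells, ordered from the largest at the high end board to the smallest at the low one; the final pictures show this, but no verdict was returned.

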